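# Load culture dishes into the incubator carrier and shut its gate

### The arm

A 6-joint arm with a two-finger parallel gripper is mounted at the origin on a cart in front of the work surface, level with it; the furniture and walls round the work are solid. World frame = base frame: x ahead of the robot, y to its left, z up, the work surface at z = 0. Lengths are in mm, angles in degrees, forces in N, time in s.
With the tool pointing down it reaches from about 250 to 800 mm from the base axis. Payload 3.9 kg.
Tool frame: the origin (TCP) lies at the very end of the fingers, on their centre line; the grasp point (between the pads) lies 19 mm behind it (manip.grip_point_offset is the distance from the TCP to the grasp point, in mm); z points along the fingers, y is the direction in which the jaws open and shut (so a half turn about z gives the same grasp; the last joint's range is limited). The gripper opens to 85 mm and grips with 20 to 120 N. Pads are 22 mm wide; open, the fingers measure 114 mm over their backs; the gripper's body (76 mm by 85 mm) begins 54 mm behind the grasp point. The pads swing forward as they close: fully open they stand 13 mm farther back than shut.
Start: joints at [67.666, 14.897, -7.913, 67.191, 0, 90], TCP at [199.496, 485.609, 231.304] pointing down, gripper open.
Joint ranges: [-159.42, 159.42], [-47.68, 98.78], [-73.54, 78.23], [-108.79, 121.32], [-90, 84.71], [-180, 180]. Speed limits (degrees/s): [147.25, 147.25, 180, 180, 180, 180].

### API

Orientations are given as [roll, pitch, yaw] about the fixed x, y, z axes, in that order (R = Rz(yaw) Ry(pitch) Rx(roll)).
In Python, from rig import manip, vision, job gives the robot as it stands.
- The arm moves only by the shell command python3 -m jog 'ROWS' [FORCE]. ROWS is JSON, a list of rows, each a list of 5 numbers: the shift along the world's x, y, z in m, then the turn about the world's z in degrees, then the opening in per cent of the stroke, from 0 (shut) to 100 (fully open). In form: [[x, y, z, twist, jaw], ...]. A call has exactly 10 rows; each row is the pose to reach, as a shift and turn from the pose commanded when the call began; what a row does not reach only later rows make up. A row lasts 1/10 s, in which the tool goes at most 50 mm and 8.59 degrees, less where a joint would pass 70% of its speed; a pose out of reach is approached as far as the arm can. A call with a gripper value outside its range is refused whole. The fingers move at their own pace and stop on an object; FORCE is the grip in N (left out, the last holds). Time passes only in rows, so rows that repeat a pose let the fingers close, or fill a call up. It gives the time, the measured TCP pose, the force and the opening at its end, in the units of the state.
- manip.observe(): the state, without advancing time (a new reading comes with each control period).
- vision.camera(name): name is "scene" or "top" or "wrist"; returns the picture (420x560x3 uint8, red, green, blue); there is no depth.
- vision.camera_info(name): a dict with "vertical_fov" (degrees; the focal length in pixels is half the picture's height over the tangent of half this angle, whatever the lens; pixels are square), "cx", "cy" (the principal point, pixels), "world_from_camera" (4x4, takes a point from camera to world coordinates). Camera axes: x right, y up, looking along -z (the intrinsics and any distortion apply to the point x, -y, -z); pixel columns grow to the right and rows downward; lengths in mm; the calibration is good to about 2 mm. A picture is of the moment at which its call begins: read the wrist's pose just before it. camera_info takes no time and is no camera call; for the wrist camera it gives the pose at the moment of the call.
- job.job_done(): hands the job in, once; it reports no verdict.
The state is a dict: "time_s": time; "q": joint angles; "joint_vel": joint speeds; "joint_efforts": joint torques, N m; "eef_pos": TCP position; "orientation": TCP orientation; "wrist_force": force on the tool from outside, world axes, zero at the start; "torque": the same for the moment, N m; "grip_width": finger opening in mm.
Only numpy, scipy, OpenCV 4.12 (cv2) and the standard library are available. Lean on these libraries where they do the work, as an engineer would, in place of code of your own. Each camera call takes 0.05 s, during which the arm holds its last target.

### The job

Load the dish carrier for the incubator: with the fingertips, push the three red culture dishes one at a time across the white loading board and through the narrow gate, until all three lie flat in a row in the grey carrier lane. Then push the blue tab to slide the gate fully shut behind them. Never lift, tip or carry a dish, as its lid is loose, and leave the things standing around undisturbed.

Things in the scene. Friction and masses are not known exactly. Their poses are not given: they have to be found in the camera images.
- tray: Fixed white loading board with a grey dish carrier docked at its -y end; origin on the worktop under the gate mouth, z up. Dishes travel along its -y. Flat top 14 mm above the worktop, x -100..100, y -12..185 mm, open at the +y end; rims 4 mm higher at x +-97, y over 62. Two steel guides, tops at 30 mm, 5 mm thick, converge from (x +-95, y 62) to (+-24, 2) at the gate.
- gate_mouth (a point): Middle of the gate mouth on the board's top: tray frame (0, 0, 14 mm), axes as the tray's. The opening is clear for x -23..23 mm and open above, between aluminium posts that fill y 0..-12 mm, |x| 23..34 mm, tops 34 mm above the worktop.
- lane_middle (a point): Middle of the carrier lane's floor: tray frame (0, -73, 10 mm), axes as the tray's. The floor begins at tray y = -12 mm, a step 4 mm down from the board, and ends at a wall at y = -134; inside x -23..23 mm; walls up to 26 mm above the worktop; open above. Three dishes fit in a row with 8 mm to spare; a dish is wholly in when its centre is beyond tray y = -31 mm.
- gate (a joint): Sliding gate of the carrier, m: 0 to 0.004 at the start (drawn out, opening free), 0.052 = fully shut, a steel blade 3 mm thick across the opening at tray y = -6 mm. It slides along the tray's +x with about 1.2 N of friction and stays where it is left.
- gate_tab (a point): Middle of the face, towards the tray's -x, of the gate's blue upright tab; push it towards the tray's +x, over 52 mm. Tab 26 mm wide (tray y), 6 mm thick, 18 to 46 mm above the worktop; this point is 32 mm above it, at tray x = -99 mm when open and -47 when shut, y = -6. It slides above a track whose top is 16.5 mm above the worktop.
- dish_a: Lidded round culture dish with dark red agar, 38 mm across, 12 mm high, about 16 g, on the loading board; origin at the centre of its underside, z up. A nudge slides it flat. The three dishes are alike.
- dish_b: Lidded round culture dish with dark red agar, 38 mm across, 12 mm high, about 16 g, on the loading board; origin at the centre of its underside, z up. A nudge slides it flat. The three dishes are alike.
- dish_c: Lidded round culture dish with dark red agar, 38 mm across, 12 mm high, about 16 g, on the loading board; origin at the centre of its underside, z up. A nudge slides it flat. The three dishes are alike.
- dropper_b: Bystander, not to be disturbed: small white dropper bottle with red cap, 27 mm across, 66 mm tall, standing; loose near the board. Origin at the centre of its underside, z up.
- reagent_c: Bystander, not to be disturbed: brown bottle with black cap, 44 mm across, 92 mm tall, standing; loose near the board. Origin at the centre of its underside, z up.
- dropper_a: Bystander, not to be disturbed: small white dropper bottle with blue cap, 27 mm across, 66 mm tall, standing; loose near the board. Origin at the centre of its underside, z up.
- marker_red: Bystander, not to be disturbed: white marker pen with red cap, 132 mm long, 13 mm high, lying; loose near the board. Origin at the centre of its underside, z up.
- timer: Bystander, not to be disturbed: white bench timer, 60x66x19 mm, lying flat; loose near the board. Origin at the centre of its underside, z up.
- tweezers: Bystander, not to be disturbed: steel tweezers, 118 mm long, 9 mm high, lying; loose near the board. Origin at the centre of its underside, z up.
Mind the look-alikes: they are no part of the job. Leave any yellow look-alike of the dish_b alone.

How it is judged (in metres and radians):
On the way, in this order (a step that is already met when the one before it is completed fails the run):
1. one dish lies in the carrier lane, the other two still on the loading board, gate open ((((y of dish_a in the frame of tray between -0.122 and -0.028 m and x of dish_a in the frame of tray between -0.01 and 0.01 m and z of dish_a in the frame of tray below 0.0122 m and angle between dish_a's own z axis and vertical below 0.12 rad) and (y of dish_b in the frame of tray above 0.02 m and z of dish_b in the frame of tray above 0.0125 m) and (y of dish_c in the frame of tray above 0.02 m and z of dish_c in the frame of tray above 0.0125 m)) or ((y of dish_a in the frame of tray above 0.02 m and z of dish_a in the frame of tray above 0.0125 m) and (y of dish_b in the frame of tray between -0.122 and -0.028 m and x of dish_b in the frame of tray between -0.01 and 0.01 m and z of dish_b in the frame of tray below 0.0122 m and angle between dish_b's own z axis and vertical below 0.12 rad) and (y of dish_c in the frame of tray above 0.02 m and z of dish_c in the frame of tray above 0.0125 m)) or ((y of dish_a in the frame of tray above 0.02 m and z of dish_a in the frame of tray above 0.0125 m) and (y of dish_b in the frame of tray above 0.02 m and z of dish_b in the frame of tray above 0.0125 m) and (y of dish_c in the frame of tray between -0.122 and -0.028 m and x of dish_c in the frame of tray between -0.01 and 0.01 m and z of dish_c in the frame of tray below 0.0122 m and angle between dish_c's own z axis and vertical below 0.12 rad))) and value of joint gate below 0.015 m), for 0.2 s.
2. two dishes lie in the lane, the third still on the loading board, gate open ((((y of dish_a in the frame of tray above 0.02 m and z of dish_a in the frame of tray above 0.0125 m) and (y of dish_b in the frame of tray between -0.122 and -0.028 m and x of dish_b in the frame of tray between -0.01 and 0.01 m and z of dish_b in the frame of tray below 0.0122 m and angle between dish_b's own z axis and vertical below 0.12 rad) and (y of dish_c in the frame of tray between -0.122 and -0.028 m and x of dish_c in the frame of tray between -0.01 and 0.01 m and z of dish_c in the frame of tray below 0.0122 m and angle between dish_c's own z axis and vertical below 0.12 rad)) or ((y of dish_a in the frame of tray between -0.122 and -0.028 m and x of dish_a in the frame of tray between -0.01 and 0.01 m and z of dish_a in the frame of tray below 0.0122 m and angle between dish_a's own z axis and vertical below 0.12 rad) and (y of dish_b in the frame of tray above 0.02 m and z of dish_b in the frame of tray above 0.0125 m) and (y of dish_c in the frame of tray between -0.122 and -0.028 m and x of dish_c in the frame of tray between -0.01 and 0.01 m and z of dish_c in the frame of tray below 0.0122 m and angle between dish_c's own z axis and vertical below 0.12 rad)) or ((y of dish_a in the frame of tray between -0.122 and -0.028 m and x of dish_a in the frame of tray between -0.01 and 0.01 m and z of dish_a in the frame of tray below 0.0122 m and angle between dish_a's own z axis and vertical below 0.12 rad) and (y of dish_b in the frame of tray between -0.122 and -0.028 m and x of dish_b in the frame of tray between -0.01 and 0.01 m and z of dish_b in the frame of tray below 0.0122 m and angle between dish_b's own z axis and vertical below 0.12 rad) and (y of dish_c in the frame of tray above 0.02 m and z of dish_c in the frame of tray above 0.0125 m))) and value of joint gate below 0.015 m), for 0.2 s.
3. all three dishes lie in the lane, gate still open (y of dish_a in the frame of tray between -0.122 and -0.028 m and x of dish_a in the frame of tray between -0.01 and 0.01 m and z of each of dish_a, dish_b, dish_c in the frame of tray below 0.0122 m and angle between each of dish_a, dish_b, dish_c's own z axis and vertical below 0.12 rad and y of dish_b in the frame of tray between -0.122 and -0.028 m and x of dish_b in the frame of tray between -0.01 and 0.01 m and y of dish_c in the frame of tray between -0.122 and -0.028 m and x of dish_c in the frame of tray between -0.01 and 0.01 m and value of joint gate below 0.015 m), for 0.2 s.
At the end, for the whole second after the job is handed in: All three dishes lie flat (within 0.12 rad) and at rest on the floor of the carrier lane, wholly past the step, and the gate is shut to within 5 mm of its 52 mm travel (y of dish_a in the frame of tray between -0.122 and -0.028 m and x of dish_a in the frame of tray between -0.01 and 0.01 m and z of each of dish_a, dish_b, dish_c in the frame of tray below 0.0122 m and angle between each of dish_a, dish_b, dish_c's own z axis and vertical below 0.12 rad and y of dish_b in the frame of tray between -0.122 and -0.028 m and x of dish_b in the frame of tray between -0.01 and 0.01 m and y of dish_c in the frame of tray between -0.122 and -0.028 m and x of dish_c in the frame of tray between -0.01 and 0.01 m and value of joint gate above 0.047 m and linear speed of each of dish_a, dish_b, dish_c below 0.01 m/s); the robot touches nothing.
It fails at once if a dish is lifted more than 8 mm above the loading board, or tipped more than 0.6 rad (z of any of dish_a, dish_b, dish_c in the frame of tray above 0.022 m or angle between any of dish_a, dish_b, dish_c's own z axis and vertical above 0.6 rad).
It fails at once if a dish falls off the loading board (z of any of dish_a, dish_b, dish_c in the frame of tray below 0.006 m).
It fails at once if a bystander is moved more than 25 mm (distance of any of dropper_b, reagent_c, dropper_a, marker_red, timer, tweezers from where it was at the start of the episode above 0.025 m).
It fails at once if a bottle is tipped over (angle between any of dropper_a, dropper_b, reagent_c's own z axis and vertical above 0.5 rad).
It also fails if it takes over 67 s, if anything falls off the work surface, if the arm or the gripper's body presses on something with over 40 N, if the wrist force passes 120 N, or if a joint passes its speed limit or range.

## Working session

There is one attempt and no reset: what is moved stays moved. The work goes in short steps, Python scripts to look and compute and a shell command to move; the robot and the scene stay as the last step left them, time stands still between calls to the robot, and variables do not carry over. Pictures are saved under pics/ and viewed, and the job is handed in when it is done.

```bash
mkdir -p pics; ls; python3 - <<'E'
from rig import manip, vision, job
import cv2
print(manip.observe())
for n in ("scene","top","wrist"):
    im=vision.camera(n); cv2.imwrite(f"pics/{n}0.png",im[:,:,::-1]); i=vision.camera_info(n); print(n,i)
E
```

```text
pics
{'time_s': 0.0, 'q': array([ 6.76677086e+01,  1.49357089e+01, -7.98598743e+00,  6.71901884e+01,
       -1.78957995e-05,  9.00018435e+01]), 'joint_vel': array([-0.02326623,  0.03923221,  0.01763866,  0.02947578,  0.05023562,
       -0.10876954]), 'joint_efforts': array([ 4.21370441e-04, -4.05670416e+01,  2.53927946e+01,  1.86673278e-02,
        1.84987658e-05,  1.73780768e-05]), 'eef_pos': array([199.22885823, 484.99114015, 230.463615  ]), 'orientation': array([-1.79888115e+02,  2.14956216e-05,  1.57665865e+02]), 'wrist_force': array([0.00756625, 0.01743406, 1.11822169]), 'torque': array([-0.01686356,  0.01429888, -0.02667806]), 'grip_width': 85.82254810740942}
scene {'vertical_fov': 55.742789597827816, 'cx': 280.3977318314972, 'cy': 207.78267954090322, 'world_from_camera': array([[-4.83827016e-01,  5.09836253e-01, -7.11321596e-01,
         2.42073285e+01],
       [-8.75121841e-01, -2.73900361e-01,  3.98923998e-01,
         3.48350503e+02],
       [ 8.55467455e-03,  8.15503272e-01,  5.78689235e-01,
         5.45770645e+02],
       [ 0.00000000e+00,  0.00000000e+00,  0.00000000e+0
[... 239 characters left out ...]
99968692e-01,  1.94837881e-03, -7.66930517e-03,
         1.25573057e+01],
       [-7.28881128e-03,  1.50478075e-01,  9.88586477e-01,
         1.14610644e+03],
       [ 0.00000000e+00,  0.00000000e+00,  0.00000000e+00,
         1.00000000e+00]])}
wrist {'vertical_fov': 66.93599329879066, 'cx': 273.7466468528489, 'cy': 208.2332190786115, 'world_from_camera': array([[ 3.80336078e-01, -8.84941955e-01, -2.68741891e-01,
         1.29381210e+02],
       [ 9.24846558e-01,  3.63352390e-01,  1.12400556e-01,
         5.14531425e+02],
       [-1.81995985e-03, -2.91295000e-01,  9.56631544e-01,
         3.74052842e+02],
       [ 0.00000000e+00,  0.00000000e+00,  0.00000000e+00,
         1.00000000e+00]])}
```

View pics/scene0.png

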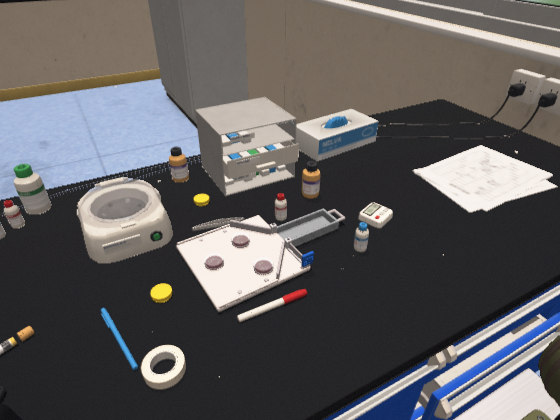

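View pics/top0.png

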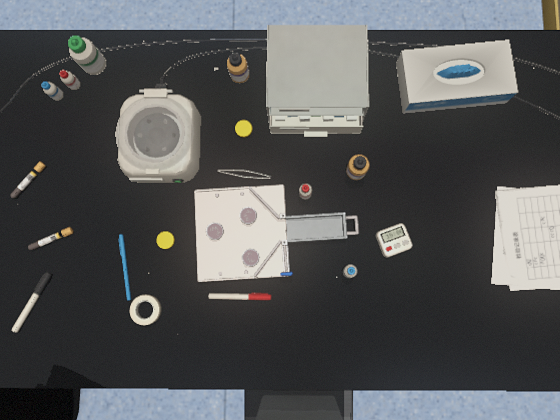

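View pics/wrist0.png

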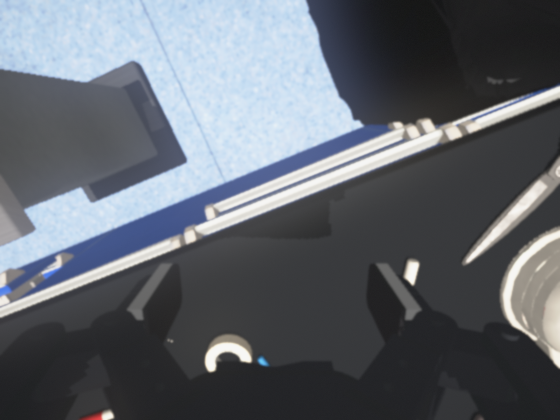

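```bash
cat > h.py <<'E'
import numpy as np, cv2
def proj(info,P):
    T=np.linalg.inv(info['world_from_camera']); P=np.atleast_2d(P)
    c=P@T[:3,:3].T+T[:3,3]; f=210/np.tan(np.radians(info['vertical_fov']/2))
    return np.c_[info['cx']+f*c[:,0]/-c[:,2], info['cy']-f*c[:,1]/-c[:,2]]
def back(info,uv,z):
    f=210/np.tan(np.radians(info['vertical_fov']/2)); M=info['world_from_camera']
    uv=np.atleast_2d(uv); d=np.c_[(uv[:,0]-info['cx'])/f,-(uv[:,1]-info['cy'])/f,-np.ones(len(uv))]@M[:3,:3].T
    o=M[:3,3]; return o+d*((z-o[2])/d[:,2])[:,None]
E
python3 - <<'E'
import cv2
t=cv2.imread('pics/top0.png')[170:310,180:420]; cv2.imwrite('pics/topc.png',cv2.resize(t,None,fx=3.3,fy=3.3,interpolation=cv2.INTER_CUBIC))
t=cv2.imread('pics/scene0.png')[185:325,165:405]; cv2.imwrite('pics/scenec.png',cv2.resize(t,None,fx=3.3,fy=3.3,interpolation=cv2.INTER_CUBIC))
E
```

```text
(no output)
```

View pics/topc.png

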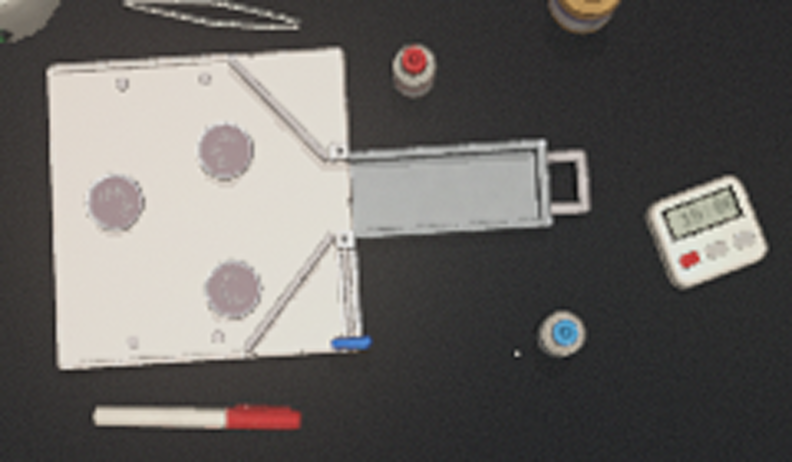

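View pics/scenec.png

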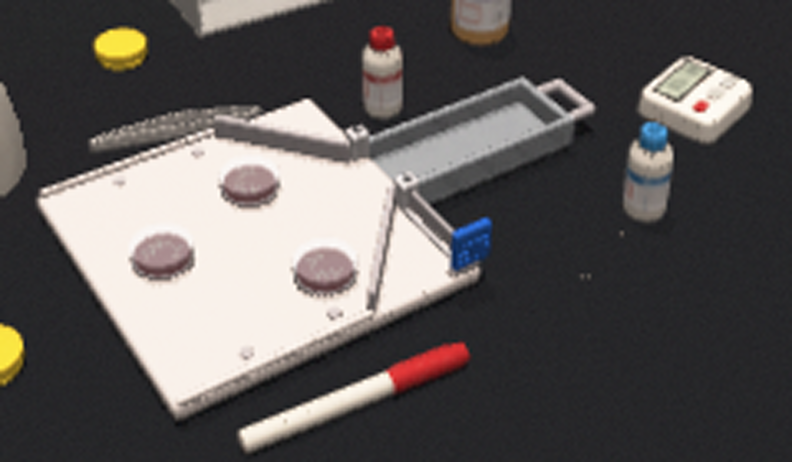

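```bash
python3 - <<'E'
import numpy as np
from h import *
from rig import vision
from scipy.optimize import least_squares
T=vision.camera_info('top');S=vision.camera_info('scene')
loc=np.array([[-100,185,14],[100,185,14],[100,-12,14],[28.5,-6,34],[-28.5,-6,34],[-99,-6,46]],float)
top=np.array([[60,368],[48,67],[345,49],[339,150],[345,239],[351,343]])/3.3+[180,170]
sl=np.array([[-100,185,14],[100,185,14],[100,-12,14],[28.5,-6,34],[-28.5,-6,34]],float)
sc=np.array([[178,406],[41,196],[310,100],[357,132],[405,178]])/3.3+[165,185]
def tw(p,L):
    c,s=np.cos(p[2]),np.sin(p[2]); return np.c_[p[0]+c*L[:,0]-s*L[:,1],p[1]+s*L[:,0]+c*L[:,1],L[:,2]]
def fit(cs):
    r=least_squares(lambda p:np.concatenate([(proj(i,tw(p,L))-uv).ravel() for i,L,uv in cs]),[420,0,0],x_scale=[10,10,.1],loss='soft_l1')
    return r
for n,cs in (('top',[(T,loc,top)]),('sc',[(S,sl,sc)]),('both',[(T,loc,top),(S,sl,sc)])):
    r=fit(cs);p=r.x; print(n,p[:2],np.degrees(p[2]),np.round(r.fun.reshape(-1,2),1).tolist())
np.save('tray.npy',p)
# dishes: top-centre z 26, triangulate
dt=np.array([[225,152],[116,203],[233,290]])/3.3+[180,170]
ds=np.array([[249,181],[162,251],[325,266]])/3.3+[165,185]
for a,b in zip(dt,ds):
    def res(P): return np.r_[proj(T,P)[0]-a,proj(S,P)[0]-b]
    q=least_squares(res,[420,50,20]).x
    A=back(T,a,24)[0];B=back(S,b,24)[0]
    c,s=np.cos(p[2]),np.sin(p[2]);R=np.array([[c,s],[-s,c]])
    print(q.round(1),A.round(1),B.round(1),'tray',(R@(A-[p[0],p[1],0])[:2]).round(1),(R@(B-[p[0],p[1],0])[:2]).round(1))
# bystanders
for n,uv,z in (('dropA',[565,333],66),('dropB',[414,60],66),('pencap',[300,418],10),('pentail',[95,415],10),('timer',[708,232],19),('tweez r',[298,24],8),('reag',[590,0],92)):
    print(n,back(T,np.array(uv)/3.3+[180,170],z)[0].round(0))
E
```

```text
top [581.79201219  41.28029218] 3.710646924283255 [[-0.6, 0.4], [-0.2, -0.5], [-0.4, -0.6], [0.5, -0.0], [0.3, -0.3], [0.4, 1.6]]
sc [579.28885732  40.81304516] 3.9897208942860636 [[-0.3, 1.3], [-1.7, -0.1], [0.1, -1.4], [0.4, -0.9], [1.0, -0.2]]
both [581.10326983  40.89829705] 3.840590706419174 [[-0.3, 0.9], [-0.1, -0.0], [-0.3, -0.3], [0.6, 0.3], [0.5, -0.0], [0.7, 1.9], [-1.0, 0.5], [-1.9, -0.7], [-0.1, -1.9], [0.0, -1.4], [0.5, -0.6]]
[611.  112.9  19. ] [610.5 112.7  24. ] [605.3 114.9  24. ] tray [34.1 69.7] [29.1 72.2]
[577.3 183.5  18.9] [576.9 183.   24. ] [571.8 184.9  24. ] tray [  5.4 142.1] [  0.4 144.3]
[520.7 106.   19.3] [520.8 106.2  24. ] [516.  107.8  24. ] tray [-55.8  69.2] [-60.5  71.1]
dropA [ 493. -103.   66.]
dropB [664. -10.  66.]
pencap [439.  63.  10.]
pentail [441. 195.  10.]
timer [ 559. -201.   19.]
tweez r [699.  67.   8.]
reag [ 697. -118.   92.]
```

```bash
python3 -m jog '[[0.037,-0.03,0,-6.4,100],[0.075,-0.06,0,-12.8,90],[0.112,-0.09,0,-19.2,80],[0.15,-0.118,0,-25.6,60],[0.187,-0.147,0,-32,40],[0.224,-0.177,0,-38.4,40],[0.261,-0.206,0,-44.8,40],[0.3,-0.235,0,-51,40],[0.336,-0.265,0,-57.5,40],[0.372,-0.294,-0.01,-63.8,40]]' 20; python3 - <<'E'
from rig import manip, vision, job
import cv2,pickle
i=vision.camera_info("wrist");im=vision.camera("wrist"); cv2.imwrite("pics/w1.png",im[:,:,::-1]);o=manip.observe();print(o['eef_pos'],o['orientation'],o['q'],o['wrist_force'])
pickle.dump(i,open('w1.pkl','wb'))
E
```

```text
time_s: 1.15
eef_pos: [573.6, 190.3, 222.2]
orientation: [179.9, -0.0, 93.6]
wrist_force: [0.6, 0.2, -0.2]
grip_width: 34.1
[578.31054361 185.31736524 219.09345167] [179.78104151   0.26436502  93.09445992] [ 17.9322651   23.22336216   2.62171412  69.25439177  -0.31161998
 104.83690855] [ 5.67985348 -1.77679972 -1.37956793]
```

View pics/w1.png

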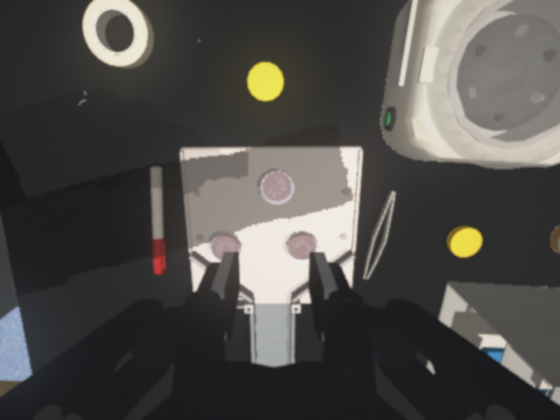

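```bash
python3 - <<'E'
from rig import manip, vision, job
import cv2,pickle,numpy as np
for k in range(6): vision.camera("top")
i=vision.camera_info("wrist");im=vision.camera("wrist"); cv2.imwrite("pics/w2.png",im[:,:,::-1]);
j=vision.camera_info("wrist");o=manip.observe();print(o['eef_pos'],o['orientation'],o['wrist_force'],i['world_from_camera'][:3,3]-j['world_from_camera'][:3,3])
pickle.dump(i,open('w2.pkl','wb'))
cv2.imwrite('pics/w2c.png',cv2.resize(im[130:370,160:380,::-1],None,fx=2.5,fy=2.5,interpolation=cv2.INTER_CUBIC))
E
```

```text
[570.5029979  192.65142268 221.65414391] [-1.79992008e+02 -1.44962594e-02  9.39883137e+01] [0.58732448 0.50858514 0.13840745] [ 0.0641398  -0.18687851 -0.20822375]
```

View pics/w2c.png

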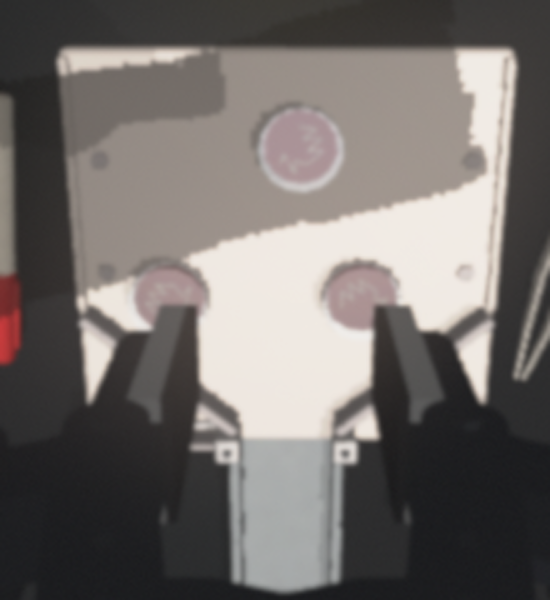

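```bash
python3 - <<'E'
import numpy as np,pickle
from h import *
from scipy.optimize import least_squares
W=pickle.load(open('w2.pkl','rb'))
loc=np.array([[-100,185,14],[100,185,14],[28.5,-6,34],[-28.5,-6,34]],float)
uv=np.array([[59,50],[517,50],[345,453],[227,453]])/2.5+[160,130]
def tw(p,L):
    c,s=np.cos(p[2]),np.sin(p[2]); return np.c_[p[0]+c*L[:,0]-s*L[:,1],p[1]+s*L[:,0]+c*L[:,1],L[:,2]]
r=least_squares(lambda p:(proj(W,tw(p,loc))-uv).ravel(),[581,41,.06],x_scale=[10,10,.1]);p=r.x
print(p,np.degrees(p[2]),r.fun.round(1))
for n,a in (('A',[361,294]),('B',[301,148]),('C',[171,295])):
    P=back(W,np.array(a)/2.5+[160,130],25)[0]
    for q in (p,np.load('tray.npy')):
        c,s=np.cos(q[2]),np.sin(q[2]); print(n,P.round(1),(np.array([[c,s],[-s,c]])@(P[:2]-q[:2])).round(1))
E
```

```text
[5.80351741e+02 4.30126039e+01 6.65220703e-02] 3.811433874389321 [-0.  -0.4 -0.3  0.   0.1  0.3  0.2  0.2]
A [609.8 119.   25. ] [34.5 73.9]
A [609.8 119.   25. ] [33.9 76. ]
B [576.8 186.5  25. ] [  6.  143.4]
B [576.8 186.5  25. ] [  5.4 145.6]
C [521.7 112.4  25. ] [-53.9  73.1]
C [521.7 112.4  25. ] [-54.5  75.3]
```

```bash
python3 -m jog '[[0.018,-0.022,-0.02,0,40],[0.036,-0.0435,-0.05,0,40],[0.036,-0.0435,-0.085,0,40],[0.036,-0.0435,-0.12,0,40],[0.036,-0.0435,-0.145,0,40],[0.036,-0.0435,-0.165,0,40],[0.036,-0.0435,-0.18,0,40],[0.036,-0.0435,-0.185,0,40],[0.036,-0.0435,-0.186,0,40],[0.036,-0.0435,-0.186,0,40]]'; python3 - <<'E'
from rig import manip, vision, job
import cv2,pickle,numpy as np
ims=[vision.camera(n) for n in ("wrist","scene")]
o=manip.observe();print(o['eef_pos'],o['orientation'],o['wrist_force'])
a=cv2.resize(ims[0][100:,100:460],(480,427)); b=cv2.resize(ims[1][170:330,160:400],None,fx=2.65,fy=2.65)[:427,:]
a=cv2.resize(ims[0],None,fx=.9,fy=.9)[:, :504]; b=cv2.resize(ims[1][185:325,190:300],None,fx=2.7,fy=2.7)
cv2.imwrite('pics/p3.png',np.hstack([a,b])[:,:,::-1])
E
```

```text
time_s: 2.55
eef_pos: [607.9, 148.8, 36.3]
orientation: [179.9, -0.0, 93.9]
wrist_force: [0.2, -0.2, 0.6]
grip_width: 34.5
[608.337782   148.60861893  36.60429149] [ 1.79873092e+02 -2.26935435e-02  9.38924605e+01] [-0.3890005   1.07229015  0.43618127]
```

View pics/p3.png

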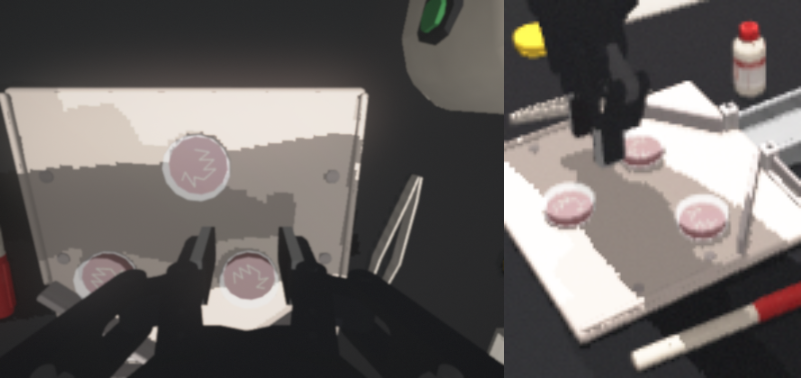

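```bash
python3 -m jog '[[0,0,-0.006,0,40],[0,0,-0.012,0,40],[0,0,-0.016,0,40],[0,0,-0.018,0,40],[0,0,-0.019,0,40],[0,0,-0.019,0,40],[0,-0.004,-0.019,0,40],[0.0005,-0.008,-0.019,0,40],[0.001,-0.012,-0.019,0,40],[0.001,-0.0125,-0.019,0,40]]'; python3 -m jog '[[-0.003,-0.003,0,0,40],[-0.0065,-0.007,0,0,40],[-0.01,-0.0105,0,0,40],[-0.0135,-0.014,0,0,40],[-0.017,-0.0175,0,0,40],[-0.0205,-0.0215,0,0,40],[-0.024,-0.025,0,0,40],[-0.0275,-0.029,0,0,40],[-0.031,-0.0335,0,0,40],[-0.032,-0.0345,0,0,40]]'; python3 - <<'E'
from rig import manip, vision, job
import cv2,pickle,numpy as np
ims=[vision.camera(n) for n in ("top","scene")]
o=manip.observe();print(o['eef_pos'],o['orientation'],o['wrist_force'])
a=cv2.resize(ims[0][180:290,190:320],None,fx=3,fy=3); b=cv2.resize(ims[1][205:315,170:300],None,fx=3,fy=3)
cv2.imwrite('pics/p4.png',np.hstack([a,b])[:,:,::-1])
E
```

```text
time_s: 3.65
eef_pos: [608.7, 134.9, 16.4]
orientation: [180.0, 0.0, 93.8]
wrist_force: [0.4, -0.5, 0.4]
grip_width: 34.2
time_s: 4.65
eef_pos: [575.8, 100.5, 16.3]
orientation: [-180.0, 0.0, 93.8]
wrist_force: [0.1, -1.1, -0.6]
grip_width: 34.0
[576.24902173 100.82289982  16.30618568] [-1.79987596e+02  2.05722921e-03  9.38460843e+01] [-0.26594218 -0.00368949  0.17961539]
```

View pics/p4.png

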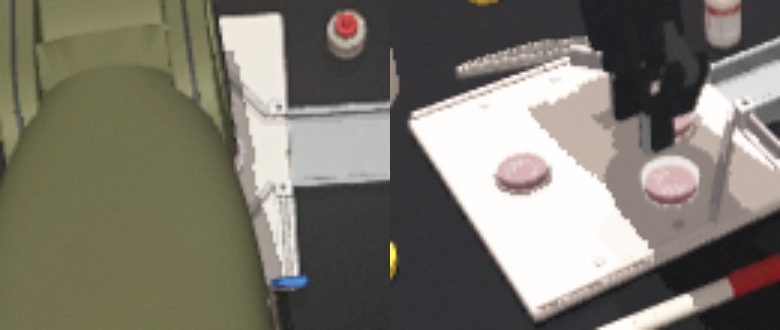

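```bash
python3 -m jog '[[0.0,0.005,0,0,40],[-0.0005,0.01,0,0,40],[0,0.015,0,0,40],[0,0.015,0,0,25],[0,0.015,0,0,8],[0,0.015,0,0,8],[0,0.015,0,0,8],[0,0.015,0,0,8],[0,0.015,0,0,8],[0,0.015,0,0,8]]'; python3 - <<'E'
from rig import manip, vision, job
import cv2,pickle,numpy as np
i=vision.camera_info('wrist')
ims=[vision.camera(n) for n in ("wrist","scene")]
o=manip.observe();print(o['eef_pos'],o['orientation'],o['wrist_force'])
pickle.dump(i,open('w5.pkl','wb'));cv2.imwrite('pics/w5.png',ims[0][:,:,::-1])
a=cv2.resize(ims[0],(440,330)); b=cv2.resize(ims[1][205:315,180:300],None,fx=3,fy=3)
cv2.imwrite('pics/p5.png',np.hstack([a,b])[:,:,::-1])
E
```

```text
time_s: 5.75
eef_pos: [576.5, 116.0, 16.3]
orientation: [-180.0, -0.0, 93.9]
wrist_force: [-0.1, -0.7, -0.5]
grip_width: 6.8
[576.48992871 116.03503779  16.2976995 ] [-1.79998266e+02  1.56400444e-03  9.38594174e+01] [-0.25547024 -0.34663803  0.31355382]
```

View pics/p5.png

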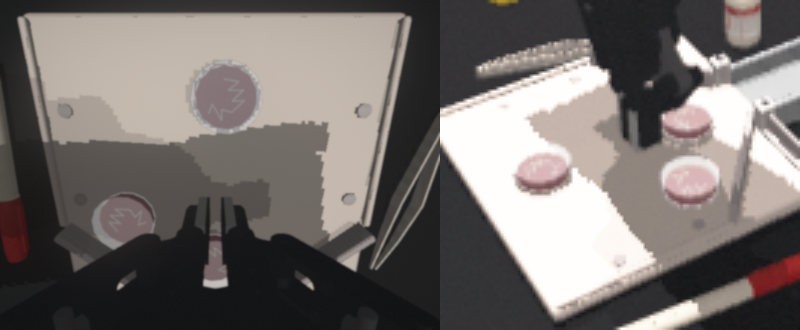

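```bash
python3 -m jog '[[0,-0.005,0,0,8],[0,-0.01,0,0,8],[0.0005,-0.015,0,0,8],[0.001,-0.02,0,0,8],[0.001,-0.025,0,0,8],[0.0015,-0.03,0,0,8],[0.0015,-0.035,0,0,8],[0.002,-0.04,0,0,8],[0.0025,-0.045,0,0,8],[0.0025,-0.048,0,0,8]]'; python3 - <<'E'
from rig import manip, vision, job
import cv2,pickle,numpy as np
ims=[vision.camera(n) for n in ("top","scene")]
o=manip.observe();print(o['eef_pos'],o['orientation'],o['wrist_force'])
a=cv2.resize(ims[0][180:290,220:340],None,fx=3,fy=3); b=cv2.resize(ims[1][205:315,190:320],None,fx=3,fy=3)
cv2.imwrite('pics/p6.png',np.hstack([a,b])[:,:,::-1])
E
```

```text
time_s: 6.85
eef_pos: [579.1, 67.6, 16.3]
orientation: [180.0, 0.0, 93.8]
wrist_force: [-0.3, 0.1, -0.3]
grip_width: 7.0
[578.97766969  67.64221588  16.29777858] [-1.79994657e+02  4.72670368e-03  9.38308228e+01] [ 0.51553972  0.05276189 -0.64525693]
```

View pics/p6.png

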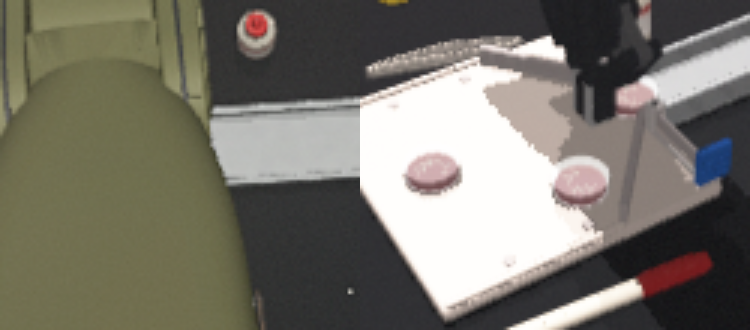

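```bash
python3 -m jog '[[0,-0.004,0,0,8],[0.0005,-0.008,0,0,8],[0.001,-0.012,0,0,8],[0.001,-0.016,0,0,8],[0.0015,-0.02,0,0,8],[0.0015,-0.024,0,0,8],[0.002,-0.028,0,0,8],[0.002,-0.032,0,0,8],[0.0025,-0.0355,0,0,8],[0.0025,-0.0355,0,0,8]]'; python3 - <<'E'
from rig import manip, vision, job
import cv2,pickle,numpy as np
ims=[vision.camera(n) for n in ("top","scene")]
o=manip.observe();print(o['eef_pos'],o['orientation'],o['wrist_force'])
a=cv2.resize(ims[0][180:290,240:360],None,fx=3,fy=3); b=cv2.resize(ims[1][195:305,200:350],None,fx=3,fy=3)
cv2.imwrite('pics/p7.png',np.hstack([a,b])[:,:,::-1])
E
```

```text
time_s: 7.95
eef_pos: [581.6, 32.1, 16.3]
orientation: [180.0, 0.0, 93.8]
wrist_force: [0.6, 0.7, 0.2]
grip_width: 6.8
[581.54538386  32.53054971  16.32008732] [ 1.79996129e+02 -4.71794837e-03  9.38560630e+01] [-0.68968703  0.58858739  0.29729396]
```

View pics/p7.png

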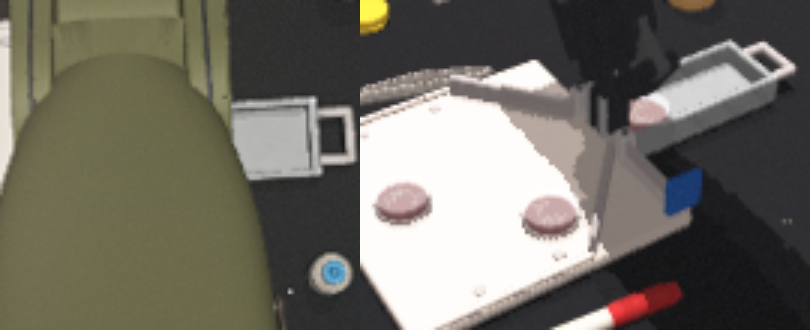

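```bash
python3 -m jog '[[0,0.002,0.01,0,8],[0,0.003,0.035,0,8],[0,0.005,0.05,0,8],[-0.01,0.025,0.05,0,20],[-0.025,0.05,0.05,0,40],[-0.04,0.075,0.05,0,40],[-0.055,0.1,0.05,0,40],[-0.063,0.11,0.04,0,40],[-0.063,0.11,0.03,0,40],[-0.063,0.11,0.025,0,40]]'; python3 - <<'E'
from rig import manip, vision, job
import cv2,pickle,numpy as np
i=vision.camera_info('wrist')
ims=[vision.camera(n) for n in ("wrist","scene")]
o=manip.observe();print(o['eef_pos'],o['orientation'],o['wrist_force'])
pickle.dump(i,open('w8.pkl','wb'))
a=cv2.resize(ims[0],(440,330)); b=cv2.resize(ims[1][205:315,200:320],None,fx=3,fy=3)
cv2.imwrite('pics/p8.png',np.hstack([a,b])[:,:,::-1])
E
```

```text
time_s: 9.05
eef_pos: [518.1, 142.1, 40.2]
orientation: [-179.9, 0.1, 93.9]
wrist_force: [0.5, -0.3, -0.7]
grip_width: 34.0
[518.23519663 141.54986853  40.12870697] [-1.79897878e+02  5.00453363e-02  9.38025810e+01] [ 0.06061858 -0.16257705 -0.7809281 ]
```

View pics/p8.png

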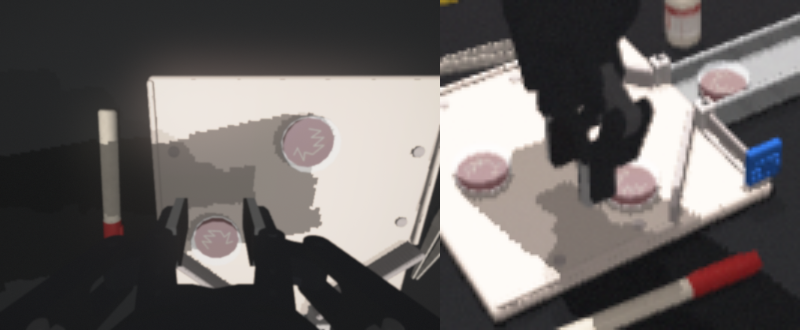

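```bash
python3 -m jog '[[0,0,-0.008,0,42],[0,0,-0.016,0,42],[0,0,-0.021,0,42],[0,0,-0.0235,0,42],[0,0,-0.024,0,42],[0,-0.004,-0.024,0,42],[0.0005,-0.008,-0.024,0,42],[0.001,-0.012,-0.024,0,42],[0.001,-0.0155,-0.024,0,42],[0.001,-0.016,-0.024,0,42]]'; python3 -m jog '[[0.004,-0.003,0,0,42],[0.01,-0.0055,0,0,42],[0.016,-0.0085,0,0,42],[0.022,-0.011,0,0,42],[0.028,-0.0135,0,0,42],[0.034,-0.016,0,0,42],[0.04,-0.0185,0,0,42],[0.046,-0.021,0,0,42],[0.052,-0.0235,0,0,42],[0.0565,-0.026,0,0,42]]'; python3 - <<'E'
from rig import manip, vision, job
import cv2,pickle,numpy as np
i=vision.camera_info('wrist')
ims=[vision.camera(n) for n in ("wrist","scene")]
o=manip.observe();print(o['eef_pos'],o['orientation'],o['wrist_force'])
a=cv2.resize(ims[0],(440,330)); b=cv2.resize(ims[1][205:315,200:320],None,fx=3,fy=3)
cv2.imwrite('pics/p9.png',np.hstack([a,b])[:,:,::-1])
E
```

```text
time_s: 10.15
eef_pos: [519.6, 126.1, 17.5]
orientation: [180.0, 0.0, 93.8]
wrist_force: [0.4, -0.6, 0.7]
grip_width: 35.7
time_s: 11.15
eef_pos: [576.7, 100.4, 17.3]
orientation: [180.0, 0.0, 93.9]
wrist_force: [0.6, 0.6, -0.2]
grip_width: 35.7
[576.99096996 100.30108696  17.35533908] [1.79946459e+02 5.20845001e-03 9.38370407e+01] [-0.27606618  0.36334777 -0.0114971 ]
```

View pics/p9.png

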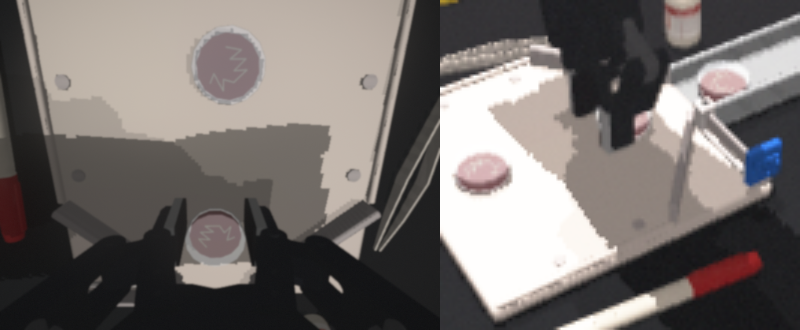

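```bash
python3 -m jog '[[-0.0005,0.005,0,0,42],[-0.0005,0.01,0,0,42],[-0.001,0.015,0,0,42],[-0.001,0.0195,0,0,42],[-0.001,0.0195,0,0,25],[-0.001,0.0195,-0.0005,0,8],[-0.001,0.0195,-0.001,0,8],[-0.001,0.0195,-0.001,0,8],[-0.001,0.0145,-0.001,0,8],[-0.0005,0.0095,-0.001,0,8]]'; python3 -m jog '[[0.0005,-0.004,0,0,8],[0.0005,-0.009,0,0,8],[0.001,-0.014,0,0,8],[0.0015,-0.019,0,0,8],[0.0015,-0.024,0,0,8],[0.002,-0.029,0,0,8],[0.0025,-0.034,0,0,8],[0.0025,-0.039,0,0,8],[0.003,-0.043,0,0,8],[0.003,-0.043,0,0,8]]';  python3 - <<'E'
from rig import manip, vision, job
import cv2,pickle,numpy as np
ims=[vision.camera(n) for n in ("wrist","scene")]
o=manip.observe();print(o['eef_pos'],o['orientation'],o['wrist_force'])
a=cv2.resize(ims[0],(440,330)); b=cv2.resize(ims[1][205:315,200:320],None,fx=3,fy=3)
cv2.imwrite('pics/p10.png',np.hstack([a,b])[:,:,::-1])
E
```

```text
time_s: 12.25
eef_pos: [575.4, 109.7, 16.3]
orientation: [-180.0, 0.0, 93.9]
wrist_force: [-0.4, -0.3, -0.1]
grip_width: 7.1
time_s: 13.25
eef_pos: [578.6, 66.5, 16.3]
orientation: [180.0, 0.0, 93.8]
wrist_force: [0.2, 0.1, -0.9]
grip_width: 6.7
[578.51429689  67.00900107  16.27900043] [-1.79999140e+02 -3.45593714e-03  9.38520777e+01] [-0.21047134  0.17992594 -0.73513926]
```

View pics/p10.png

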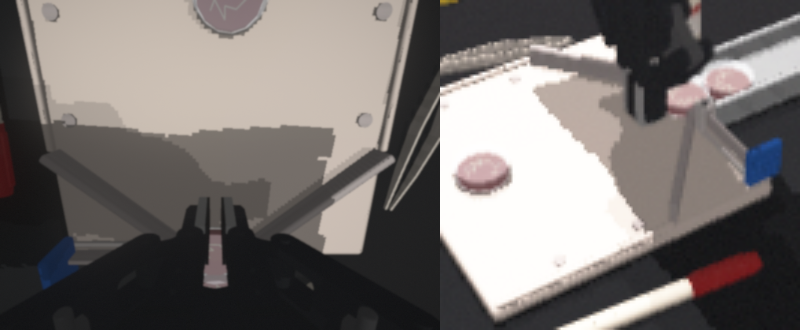

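```bash
python3 -m jog '[[0,-0.004,0,0,8],[0.0005,-0.008,0,0,8],[0.001,-0.012,0,0,8],[0.001,-0.016,0,0,8],[0.0015,-0.02,0,0,8],[0.0015,-0.024,0,0,8],[0.002,-0.028,0,0,8],[0.0025,-0.032,0,0,8],[0.0025,-0.0345,0,0,8],[0.0025,-0.0345,0,0,8]]';  python3 - <<'E'
from rig import manip, vision, job
import cv2,pickle,numpy as np
ims=[vision.camera(n) for n in ("top","scene")]
o=manip.observe();print(o['eef_pos'],o['orientation'],o['wrist_force'])
a=cv2.resize(ims[0][180:290,240:360],None,fx=3,fy=3); b=cv2.resize(ims[1][195:305,200:350],None,fx=3,fy=3)
cv2.imwrite('pics/p11.png',np.hstack([a,b])[:,:,::-1])
E
```

```text
time_s: 14.35
eef_pos: [581.0, 32.2, 16.3]
orientation: [-180.0, 0.0, 93.8]
wrist_force: [-0.4, -1.1, -0.1]
grip_width: 6.8
[580.99999328  32.54506049  16.31390139] [1.79999807e+02 2.06055235e-04 9.38606380e+01] [ 0.59413181  0.36172335 -0.15856028]
```

View pics/p11.png

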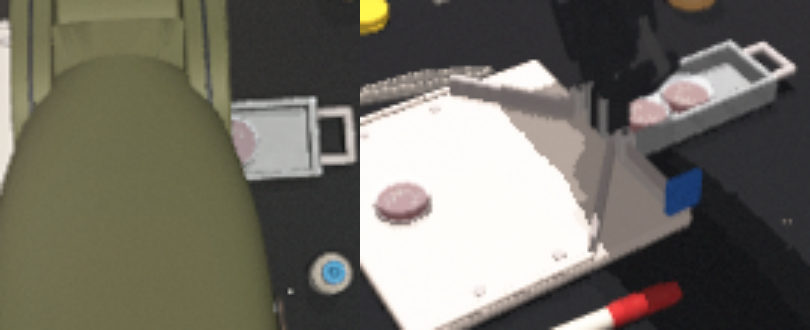

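```bash
python3 -m jog '[[0,0.002,0.01,0,8],[0,0.003,0.035,0,8],[0,0.008,0.05,0,8],[-0.001,0.035,0.05,0,20],[-0.002,0.065,0.05,0,40],[-0.003,0.1,0.05,0,40],[-0.005,0.135,0.05,0,40],[-0.006,0.165,0.05,0,40],[-0.0065,0.183,0.05,0,40],[-0.0065,0.1845,0.045,0,40]]'; python3 - <<'E'
from rig import manip, vision, job
import cv2,pickle,numpy as np
[vision.camera('top') for k in range(2)]
ims=[vision.camera(n) for n in ("wrist","scene")]
o=manip.observe();print(o['eef_pos'],o['orientation'],o['wrist_force'])
a=cv2.resize(ims[0],(440,330)); b=cv2.resize(ims[1][195:305,200:320],None,fx=3,fy=3)
cv2.imwrite('pics/p12.png',np.hstack([a,b])[:,:,::-1])
E
```

```text
time_s: 15.45
eef_pos: [575.3, 219.6, 62.4]
orientation: [179.8, -0.1, 94.0]
wrist_force: [1.0, 0.9, -0.0]
grip_width: 34.2
[574.12981759 215.73961321  61.00964675] [-1.79935959e+02  5.55507899e-02  9.37967115e+01] [-0.56533363  1.07113065  1.25063204]
```

View pics/p12.png

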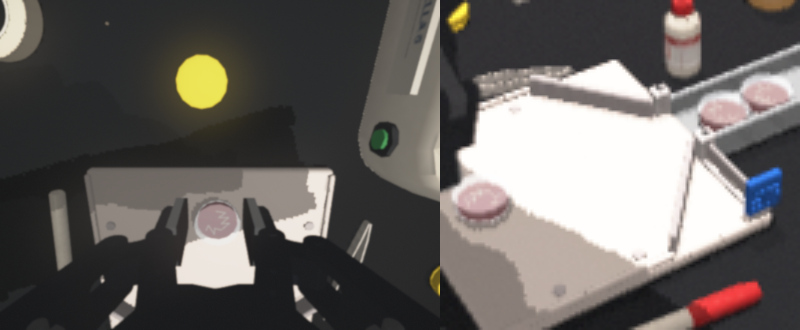

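```bash
python3 -m jog '[[0,0,-0.012,0,40],[0,0,-0.025,0,40],[0,0,-0.035,0,40],[0,0,-0.041,0,40],[0,0,-0.044,0,40],[0,0,-0.045,0,40],[0,-0.004,-0.045,0,40],[0,-0.008,-0.045,0,40],[0,-0.012,-0.045,0,40],[0,-0.016,-0.045,0,40]]'; python3 -m jog '[[0,-0.005,0,0,40],[0,-0.01,0,0,40],[0.0005,-0.015,0,0,40],[0.0005,-0.02,0,0,40],[0.0005,-0.025,0,0,40],[0.001,-0.03,0,0,40],[0.001,-0.035,0,0,40],[0.001,-0.04,0,0,40],[0.001,-0.045,0,0,40],[0.001,-0.05,0,0,40]]'; python3 -m jog '[[0,-0.005,0,0,40],[0,-0.01,0,0,40],[0.0005,-0.015,0,0,40],[0.0005,-0.02,0,0,40],[0.0005,-0.025,0,0,40],[0.0005,-0.03,0,0,40],[0.001,-0.035,0,0,40],[0.001,-0.04,0,0,40],[0.001,-0.045,0,0,40],[0.001,-0.0485,0,0,40]]';python3 - <<'E'
from rig import manip, vision, job
import cv2,pickle,numpy as np
ims=[vision.camera(n) for n in ("wrist","scene")]
o=manip.observe();print(o['eef_pos'],o['orientation'],o['wrist_force'])
a=cv2.resize(ims[0],(440,330)); b=cv2.resize(ims[1][195:305,200:320],None,fx=3,fy=3)
cv2.imwrite('pics/p13.png',np.hstack([a,b])[:,:,::-1])
E
```

```text
time_s: 16.65
eef_pos: [574.8, 200.8, 16.7]
orientation: [180.0, -0.0, 93.9]
wrist_force: [-0.1, -1.3, 0.0]
grip_width: 34.0
time_s: 17.65
eef_pos: [575.5, 150.7, 16.3]
orientation: [-180.0, -0.0, 93.9]
wrist_force: [0.4, -0.6, -0.4]
grip_width: 34.2
time_s: 18.65
eef_pos: [576.5, 102.1, 16.3]
orientation: [-180.0, 0.0, 93.9]
wrist_force: [0.7, -0.1, 0.1]
grip_width: 33.8
[576.43035074 102.01784102  16.28195289] [-1.79991351e+02  1.55490658e-02  9.38303110e+01] [-0.10025047  0.70167269 -0.67990739]
```

View pics/p13.png

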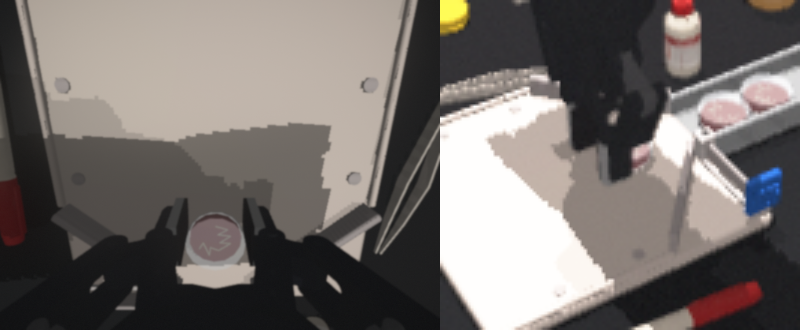

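```bash
python3 -m jog '[[-0.0005,0.005,0,0,40],[-0.0005,0.01,0,0,40],[-0.001,0.015,0,0,40],[-0.001,0.0185,0,0,40],[-0.001,0.0185,0,0,25],[-0.001,0.0185,0,0,8],[-0.001,0.0185,0,0,8],[-0.001,0.0185,0,0,8],[-0.001,0.0135,0,0,8],[-0.0005,0.0085,0,0,8]]'; python3 -m jog '[[0.0005,-0.004,0,0,8],[0.0005,-0.009,0,0,8],[0.001,-0.014,0,0,8],[0.0015,-0.019,0,0,8],[0.0015,-0.024,0,0,8],[0.002,-0.029,0,0,8],[0.0025,-0.034,0,0,8],[0.0025,-0.039,0,0,8],[0.003,-0.043,0,0,8],[0.003,-0.043,0,0,8]]';  python3 - <<'E'
from rig import manip, vision, job
import cv2,pickle,numpy as np
ims=[vision.camera(n) for n in ("wrist","scene")]
o=manip.observe();print(o['eef_pos'],o['orientation'],o['wrist_force'])
a=cv2.resize(ims[0],(440,330)); b=cv2.resize(ims[1][195:305,210:330],None,fx=3,fy=3)
cv2.imwrite('pics/p14.png',np.hstack([a,b])[:,:,::-1])
E
```

```text
time_s: 19.75
eef_pos: [575.9, 110.6, 16.3]
orientation: [-180.0, 0.0, 93.9]
wrist_force: [0.6, 0.4, -0.1]
grip_width: 7.1
time_s: 20.75
eef_pos: [579.1, 67.5, 16.3]
orientation: [180.0, 0.0, 93.8]
wrist_force: [0.3, -0.1, -0.1]
grip_width: 6.6
[579.04586938  68.02647624  16.30860256] [ 1.79997151e+02 -4.29944132e-03  9.38545335e+01] [ 0.11149926  0.0260608  -0.47862654]
```

View pics/p14.png

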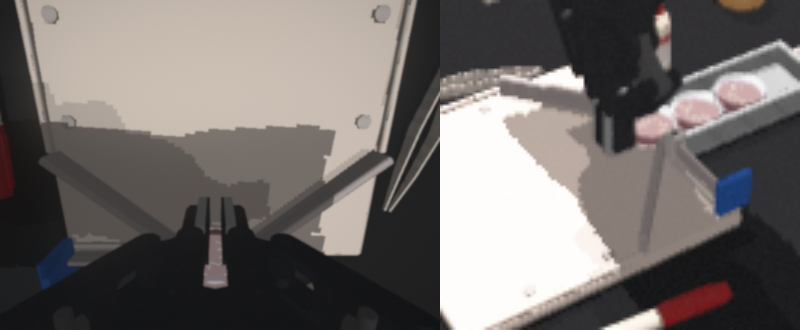

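```bash
python3 -m jog '[[0,-0.004,0,0,8],[0.0005,-0.008,0,0,8],[0.001,-0.012,0,0,8],[0.001,-0.016,0,0,8],[0.0015,-0.02,0,0,8],[0.0015,-0.024,0,0,8],[0.002,-0.027,0,0,8],[0.002,-0.029,0,0,8],[0.002,-0.031,0,0,8],[0.002,-0.031,0,0,8]]';  python3 - <<'E'
from rig import manip, vision, job
import cv2,pickle,numpy as np
ims=[vision.camera(n) for n in ("top","scene")]
o=manip.observe();print(o['eef_pos'],o['orientation'],o['wrist_force'])
a=cv2.resize(ims[0][180:290,240:360],None,fx=3,fy=3); b=cv2.resize(ims[1][195:305,200:350],None,fx=3,fy=3)
cv2.imwrite('pics/p15.png',np.hstack([a,b])[:,:,::-1])
E
```

```text
time_s: 21.85
eef_pos: [580.9, 36.8, 16.3]
orientation: [-180.0, 0.0, 93.8]
wrist_force: [-1.0, -0.4, 0.1]
grip_width: 6.7
[580.98361767  37.07346611  16.3011819 ] [-1.79998317e+02  3.84427095e-03  9.38633366e+01] [ 0.48953814  0.75447598 -0.0235451 ]
```

View pics/p15.png

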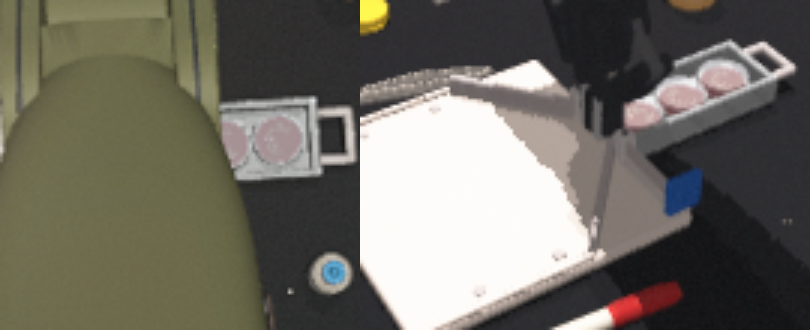

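```bash
python3 -m jog '[[0,0.002,0.01,0,8],[0,0.003,0.03,0,8],[0,0.003,0.055,0,8],[-0.01,0,0.07,0,0],[-0.035,-0.002,0.07,0,0],[-0.065,-0.005,0.07,0,0],[-0.095,-0.007,0.07,0,0],[-0.115,-0.0095,0.07,0,0],[-0.1255,-0.0095,0.07,0,0],[-0.1255,-0.0095,0.065,0,0]]';  python3 - <<'E'
from rig import manip, vision, job
import cv2,pickle,numpy as np
i=vision.camera_info('wrist')
ims=[vision.camera(n) for n in ("top","scene","wrist")]
o=manip.observe();print(o['eef_pos'],o['orientation'],o['wrist_force'])
a=cv2.resize(ims[0][180:290,240:360],None,fx=3,fy=3); b=cv2.resize(ims[1][195:305,200:350],None,fx=3,fy=3)
cv2.imwrite('pics/p16.png',np.hstack([a,b])[:,:,::-1]);cv2.imwrite('pics/w16.png',ims[2][:,:,::-1])
pickle.dump(i,open('w16.pkl','wb'))
E
```

```text
time_s: 22.95
eef_pos: [454.3, 27.6, 81.9]
orientation: [180.0, -0.0, 93.9]
wrist_force: [0.5, 0.6, -0.2]
grip_width: 0.1
[456.74263679  27.74023123  81.32008365] [1.79923293e+02 1.10231049e-03 9.38715083e+01] [-0.04956481 -0.52415458  0.55645944]
```

View pics/p16.png

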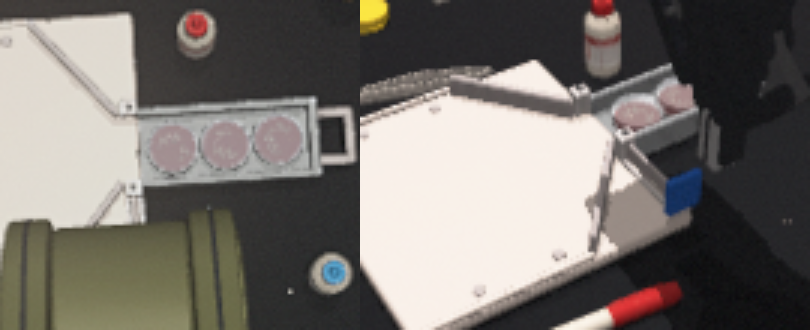

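View pics/w16.png

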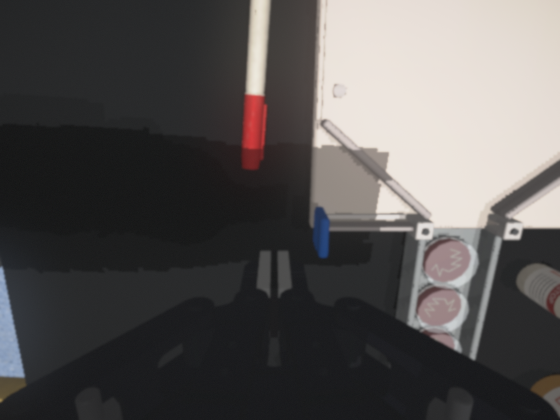

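```bash
python3 -m jog '[[0,0,-0.015,0,0],[0,0,-0.03,0,0],[0,0,-0.043,0,0],[0,0,-0.05,0,0],[0,0,-0.053,0,0],[0,0,-0.054,0,0],[0.004,0,-0.054,0,0],[0.008,0.0005,-0.054,0,0],[0.012,0.001,-0.054,0,0],[0.016,0.001,-0.054,0,0]]'; python3 -m jog '[[0.004,0,0,0,0],[0.008,0.0005,0,0,0],[0.012,0.001,0,0,0],[0.016,0.001,0,0,0],[0.02,0.0015,0,0,0],[0.024,0.0015,0,0,0],[0.028,0.002,0,0,0],[0.032,0.002,0,0,0],[0.034,0.0025,0,0,0],[0.034,0.0025,0,0,0]]';   python3 - <<'E'
from rig import manip, vision, job
import cv2,pickle,numpy as np
from h import *
T=vision.camera_info('top')
uv=np.array([[172,149],[225,146],[279,139]])/3+[240,180]
for P in back(T,uv,21):
    c,s=np.cos(.0667),np.sin(.0667); print((np.array([[c,s],[-s,c]])@(P[:2]-[581.5,41.3])).round(1))
ims=[vision.camera(n) for n in ("top","scene")]
o=manip.observe();print(o['eef_pos'],o['orientation'],o['wrist_force'])
a=cv2.resize(ims[0][180:290,240:360],None,fx=3,fy=3); b=cv2.resize(ims[1][195:305,200:350],None,fx=3,fy=3)
cv2.imwrite('pics/p17.png',np.hstack([a,b])[:,:,::-1])
E
```

```text
time_s: 24.1
eef_pos: [471.9, 28.8, 27.6]
orientation: [180.0, -0.0, 93.9]
wrist_force: [-2.0, 0.8, 1.0]
grip_width: -0.2
time_s: 25.1
eef_pos: [506.2, 31.2, 27.3]
orientation: [180.0, -0.0, 93.9]
wrist_force: [-0.4, -0.3, 0.8]
grip_width: 0.1
[ -2.1 -34.3]
[ -2.4 -72.3]
[ 1.000e-01 -1.113e+02]
[506.10318655  31.2709527   27.4167893 ] [ 1.79939907e+02 -1.60536908e-02  9.38700882e+01] [ 0.22118497 -0.54048973 -1.34518543]
```

View pics/p17.png

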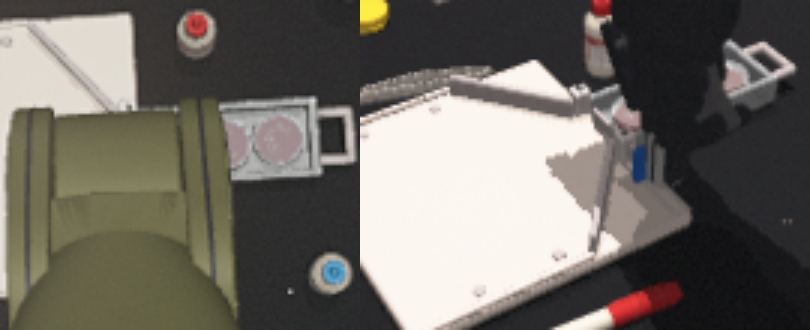

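```bash
python3 -m jog '[[0.002,0,0,0,0],[0.004,0.0005,0,0,0],[0.006,0.0005,0,0,0],[0.008,0.0005,0,0,0],[0.01,0.0005,0,0,0],[0.011,0.001,0,0,0],[0.012,0.001,0,0,0],[0.0125,0.001,0,0,0],[0.013,0.001,0,0,0],[0.0135,0.001,0,0,0]]'; python3 -m jog '[[0.0005,0,0,0,0],[0.001,0,0,0,0],[0.0015,0,0,0,0],[0.002,0,0,0,0],[0.0025,0,0,0,0],[0.003,0,0,0,0],[0.003,0,0,0,0],[0.003,0,0,0,0],[0.003,0,0,0,0],[0.003,0,0,0,0]]'
```

```text
time_s: 26.2
eef_pos: [518.9, 32.1, 27.3]
orientation: [-180.0, -0.0, 93.9]
wrist_force: [-1.6, -0.1, 1.1]
grip_width: -0.1
time_s: 27.2
eef_pos: [521.2, 32.2, 27.2]
orientation: [-179.9, -0.0, 93.9]
wrist_force: [-5.1, 0.8, 3.6]
grip_width: 0.0
```

```bash
python3 -m jog '[[0.0005,0,0,0,0],[0.001,0,0,0,0],[0.001,0,0,0,0],[-0.005,0,0,0,0],[-0.015,-0.001,0,0,0],[-0.025,-0.001,0.01,0,0],[-0.03,-0.001,0.04,0,0],[-0.05,-0.001,0.08,0,0],[-0.08,-0.001,0.12,0,0],[-0.11,-0.001,0.16,0,0]]'; python3 -m jog '[[-0.02,0.03,0.02,0,0],[-0.04,0.06,0.02,0,0],[-0.06,0.09,0.02,0,0],[-0.06,0.12,0.02,0,0],[-0.06,0.15,0.02,0,0],[-0.06,0.18,0.02,0,0],[-0.06,0.2,0.02,0,0],[-0.06,0.2,0.02,0,0],[-0.06,0.2,0.02,0,0],[-0.06,0.2,0.02,0,0]]'; python3 - <<'E'
from rig import manip, vision, job
import cv2,pickle,numpy as np
ims=[vision.camera(n) for n in ("top","scene")]
o=manip.observe();print(o['eef_pos'],o['orientation'],o['wrist_force'])
a=cv2.resize(ims[0][170:310,230:360],None,fx=3,fy=3); b=cv2.resize(ims[1][185:325,220:360],None,fx=3,fy=3)
cv2.imwrite('pics/p18.png',np.hstack([a,b])[:,:,::-1]);cv2.imwrite('pics/top18.png',ims[0][:,:,::-1])
E
```

```text
time_s: 28.2
eef_pos: [410.9, 31.0, 189.3]
orientation: [179.9, 0.0, 93.9]
wrist_force: [0.8, 0.1, 0.1]
grip_width: -0.3
time_s: 29.2
eef_pos: [351.6, 230.1, 207.5]
orientation: [180.0, 0.0, 93.8]
wrist_force: [0.3, 0.4, 0.0]
grip_width: 0.2
[351.83511414 230.05078352 207.41126798] [1.79999632e+02 1.87550494e-02 9.37847038e+01] [-0.39331732 -0.29347336 -0.43922256]
```

View pics/p18.png

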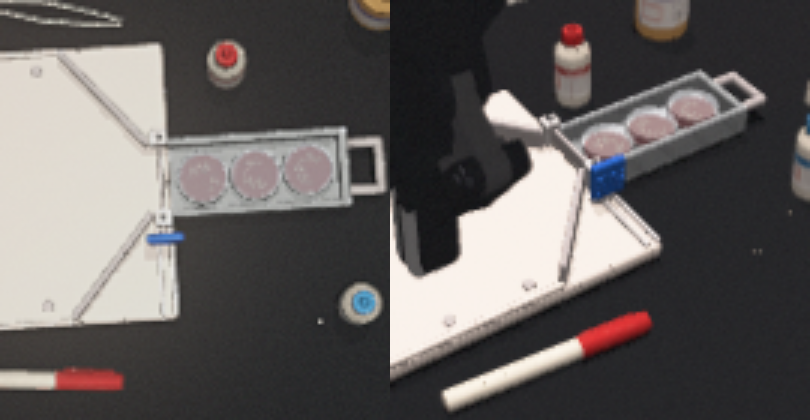

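View pics/top18.png

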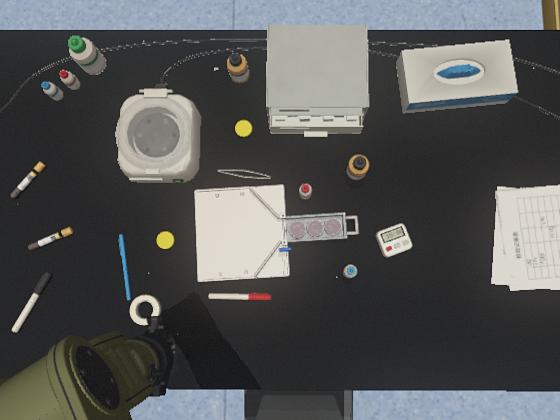

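```bash
python3 - <<'E'
from rig import vision
from h import *
T=vision.camera_info('top')
print(back(T,[[285.2,249.4],[286.4,273.9]],44).round(1))
im=cv2.imread('pics/top18.png');i0=cv2.imread('pics/top0.png')
def c(im):
    b=im.astype(int); m=(b[:,:,0]-b[:,:,2]>60); m[:, :275]=0;m[:,300:]=0;m[:240]=0;m[290:]=0
    y,x=np.nonzero(m); return x.mean(),y.mean(),len(x)
a,b=c(im),c(i0);print(a,b,back(T,[a[:2],b[:2]],44).round(1))
E
```

```text
[[537.6  32.4  44. ]
 [486.7  29.6  44. ]]
(np.float64(284.3939393939394), np.float64(248.87878787878788), 33) (np.float64(286.93939393939394), np.float64(273.4848484848485), 33) [[538.7  34.   44. ]
 [487.6  28.5  44. ]]
```

```bash
python3 - <<'E'
from rig import job
print(job.job_done())
E
```

```text
the job is handed in; nothing more can be done
None
```

I pushed the three red dishes one at a time through the gate into the carrier lane and slid the gate shut. I handed the job in at about 29 s, well inside the 67 s limit. No verdict was reported.

My last checks:

- **Dishes:** measured just before shutting the gate, their centres were at about tray y −34, −72 and −111 mm, within 3 mm of x = 0. In both fixed cameras after the gate was shut, all three still lie flat in the lane.
- **Gate:** the tab moved about 51 mm in the top view. At the end of its travel the force rose to about 5 N, which I took as the stop.
- **Bystanders:** comparing the first and last top pictures by eye, none had moved. The arm is clear of everything.
- **Disagreement:** the scene and top cameras differed by about 5 mm in world x, so I refined the tray pose with the wrist camera before pushing. No check failed.

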